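# Hook a mug out from under the drying shelf and stand it on the ware board

## Task

One small handled mug has been pushed back under the low wire shelf, where a hand cannot take it. Pick up the hook tool, reach it in under the shelf, catch its crook behind that mug and drag the mug upright out in front of the shelf, not touching the mug with the gripper while it is still under the shelf. Then lay the hook down on the table and set the mug gently upright on the small ware board beside the mug already there, without knocking the shelf or disturbing the other mug, the beaker and the bowl.

Things in the scene. Friction and masses are not known exactly. Their poses are not given: they have to be found in the camera images.
- rack: Low fixed wire shelf, green steel frame, open front and back. Origin on the table under the middle of its front (robot-side) edge; axes parallel to the world's, x into the shelf. It spans x 0 to 190, y -460 to 460 mm; front rail 170 to 192 mm above the table, thin steel rods behind it every 43 mm (lowest 185 mm). Posts and boards with pots on top only beyond 330 mm either side of the middle.
- mug_center (a point): Centre (on the axis, 40 mm above the foot) of the blue mug to fetch, on the table under the wires, 85 to 100 mm behind the front edge. 64 mm diameter, 80 mm tall, wall 5 mm, 0.26 kg. Its handle, along its own +y, reaches 60 mm from the axis, is 8 mm thick, 16 to 66 mm above the foot; at first it points towards the robot or to the front right. z up.
- hook_grip (a point): Centre of the hook tool's wooden handle, 13 mm above the table as it lies; handle 18 mm wide, 26 high, from x = -30 to 35 mm along the tool's x. A 10 mm steel rod runs on to x = 134 mm, its axis 8 mm lower than this point (y = 0), then turns to the right (-y): the crook arm ends at x = 122, y = -58 mm, slanting back so a mug is drawn into the corner. z up. 0.13 kg.
- hook_crook (a point): A point fixed to the hook tool at (88, -37, -8) mm from the handle centre, in the tool's axes: where the axis of the 64 mm mug lies when it is nested in the crook, touching rod and arm.
- ware: Small fixed wooden ware board on the table, 130 mm (its x) by 250 mm (its y), 14 mm thick. Origin under its centre.
- ware_free (a point): Centre of the free half of the ware board, on its top face, 60 mm from the board's centre along the board's -y.
- mug2_center (a point): Centre (half-way up) of the like mug that already stands on the ware board's other half, handle (its own +y) turned away from the free half. Leave it alone.
- beaker: Tall handleless blue beaker, 72 mm across, 110 mm tall, on the table under the shelf to one side of the mug, at least 160 mm from it; origin at its foot. Leave it alone.
- bowl: White bowl, 104 mm across, 55 mm tall, under the shelf to the other side of the mug (sides may swap); origin at its foot. Leave it alone.
Things that resemble listed ones, but are neither listed nor needed, are in the scene too. What is shaped like the part that bears mug_center but turquoise or yellow is not meant.

How it is judged:
By the outcome, as a careful person would: the job done as asked, in the order asked, and still so for the second after the job is handed in, with the robot touching nothing.
It also fails if it takes over 72 s, if anything falls off the work surface, if the arm or the gripper's body presses on something with over 40 N, if the wrist force passes 120 N, or if a joint passes its speed limit or range.

## Robot

A 6-joint arm with a two-finger parallel gripper is mounted at the origin on the work surface. World frame = base frame: x ahead of the robot, y to its left, z up, the work surface at z = 0. Lengths are in m, angles in rad, forces in N, time in s.
With the tool pointing down it reaches from about 0.35 to 0.975 m from the base axis. Payload 4.9 kg.
Tool frame: the origin (TCP) lies at the very end of the fingers, on their centre line; the grasp point (between the pads) lies 19 mm behind it; x points along the fingers, z is the direction in which the jaws open and shut, and the axes are right-handed (so a half turn about x gives the same grasp; the last joint's range is limited). The gripper opens to 85 mm and grips with 20 to 120 N. Pads are 22 mm wide; open, the fingers measure 114 mm over their backs; the gripper's body (76 mm by 85 mm) begins 54 mm behind the grasp point. The pads swing forward as they close: fully open they stand 13 mm farther back than shut.
Start: joints at [-1.313, 0.053, 1.613, -0, 1.476, -0.119], TCP at [0.23, -0.581, 0.231] pointing down, gripper open.
Joint ranges: [-3.01, 3.01], [-1.01, 2.22], [0.06, 2.58], [-1.02, 4.17], [0.09, 2.62], [-3.14, 3.14]. Speed limits (rad/s): [2.57, 2.57, 3.14, 3.14, 3.14, 3.14].

## Interface

Orientations are given as a rotation vector (axis times angle).
In Python, from station import ctrl, imaging gives the robot as it stands. The module is installed in compiled form; this text tells all that it offers.
- The arm moves only by the shell command python3 -m jog 'ROWS' [FORCE]. ROWS is JSON, a list that holds one entry, the list of rows, each a list of 5 numbers: the shift along the tool's x, y, z in m, then the turn about the tool's x in rad, then the closure, from -1 (fully open) to 1 (shut). A call has 1 to 12 rows; each row is the pose to reach, as a shift and turn from the pose measured when the call began, along the tool's axes at that moment; what a row does not reach only later rows make up. A row lasts 1/10 s, in which the tool goes at most 50 mm and 8.59 degrees, less where a joint would pass 70% of its speed; a pose out of reach is approached as far as the arm can. A call with a gripper value outside its range is refused whole. The fingers move at their own pace and stop on an object; FORCE is the grip in N (left out, the last holds). Time passes only in rows, so rows that repeat a pose let the fingers close. It gives the time, the measured TCP pose, the force and the opening at its end, in the units of the state.
- ctrl.get_obs(): the state, without advancing time (a new reading comes with each control period).
- imaging.get_image(name): name is "side" or "top"; returns a dict with "color" (400x640x3 uint8, red, green, blue), "intrinsics" (3x3 intrinsics, pixels), "distortion" ([k1, k2, p1, p2, k3] as OpenCV has them; the pictures are not rectified), "R" (3x3) and "t" (3): a world point X has camera coordinates R X + t. Camera axes: x right, y down, z forward; pixel columns grow to the right and rows downward; lengths in m; the calibration is good to about 2 mm. A picture is of the moment at which its call begins. There is no depth.
- ctrl.finish_job(): hands the job in, once; it reports no verdict.
The state is a dict: "t": time; "q": joint angles; "dq": joint speeds; "effort": joint torques, N m; "tool_pos": TCP position; "tool_rot": TCP orientation; "contact_force": force on the tool from outside, world axes, zero at the start; "wrist_torque": the same for the moment, N m; "opening": finger opening in m.
Only numpy, scipy, OpenCV 4.12 (cv2) and the standard library are available. Lean on these libraries where they do the work, as an engineer would, in place of code of your own. Each camera call takes 0.05 s, during which the arm holds its last target.

## Working session

There is one attempt and no reset: what is moved stays moved. The work goes in short steps, Python scripts to look and compute and a shell command to move; the robot and the scene stay as the last step left them, time stands still between calls to the robot, and variables do not carry over. Pictures are saved under pics/ and viewed, and the job is handed in when it is done.

```bash
mkdir -p pics; python3 - <<'E'
from station import ctrl, imaging
import cv2,numpy as np
for n in("side","top"):
    d=imaging.get_image(n); cv2.imwrite(f"pics/{n}0.png",d["color"][:,:,::-1]); 
    np.savez(f"{n}0.npz",**d)
    print(n,d["intrinsics"].round(1).tolist(),d["distortion"],(-d["R"].T@d["t"]).round(3),d["R"].round(3).tolist())
print(ctrl.get_obs())
E
```

```text
side [[400.9, 0.0, 324.0], [0.0, 400.9, 197.0], [0.0, 0.0, 1.0]] [-0.09428022  0.          0.          0.          0.        ] [-0.143  0.78   0.721] [[-0.742, -0.671, -0.012], [-0.359, 0.411, -0.838], [0.567, -0.617, -0.546]]
top [[397.1, 0.0, 319.6], [0.0, 397.1, 202.4], [0.0, 0.0, 1.0]] [0.0186416 0.        0.        0.        0.       ] [0.359 0.054 1.154] [[0.008, -1.0, 0.002], [-0.988, -0.008, -0.157], [0.157, -0.001, -0.988]]
{'t': 0.1, 'q': array([-1.31300429e+00,  5.32868936e-02,  1.61417602e+00,  1.31174115e-05,
        1.47596524e+00, -1.19021358e-01]), 'dq': array([-9.38188737e-04, -1.69190718e-03, -1.98316396e-03,  1.13550276e-03,
       -4.30236611e-04, -5.53076250e-05]), 'effort': array([-9.15041292e-04, -3.94902027e+01, -3.71363461e+01, -1.11419702e-04,
        3.91552399e-03, -8.41765143e-06]), 'tool_pos': array([ 0.22982175, -0.58060766,  0.23017684]), 'tool_rot': array([ 0.92849478,  1.36563677, -0.92649076]), 'contact_force': array([1.22314975, 0.31031096, 0.4545228 ]), 'wrist_torque': array([ 0.04269118, -0.01813867,  0.01149355]), 'opening': 0.08520222355959721}
```

View pics/side0.png

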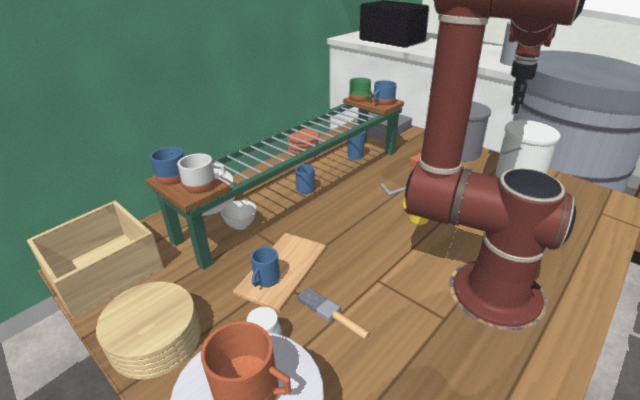

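View pics/top0.png

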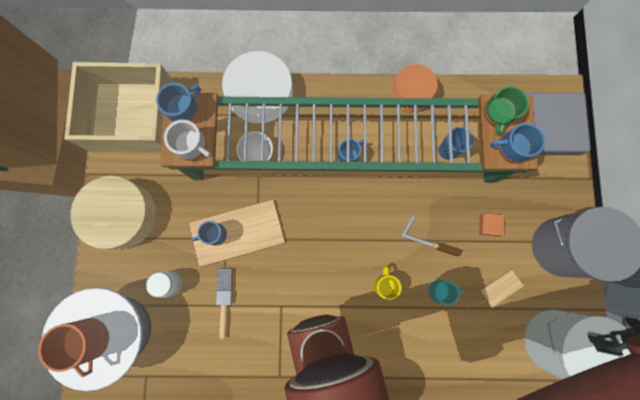

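Candidates: blue mug under the wires at top (349,149) / side (305,180); blue on-shelf mugs at (177,100) and (523,142); blue mug on ware board (210,233); yellow (388,285), turquoise (443,292). The under-wires one fits. I'll confirm it in enlarged crops.

```bash
cat > h.py <<'E'
import numpy as np,cv2
from station import ctrl, imaging
def load(n): return dict(np.load(n))
def ray(d,uv):
    p=cv2.undistortPoints(np.array([[uv]],float),d["intrinsics"],d["distortion"])[0,0]
    return -d["R"].T@d["t"], d["R"].T@np.array([p[0],p[1],1])
def onz(d,uv,z):
    c,r=ray(d,uv); return (c+r*(z-c[2])/r[2])
def proj(d,X):
    rv=cv2.Rodrigues(d["R"])[0]
    return cv2.projectPoints(np.array(X,float).reshape(-1,3),rv,d["t"],d["intrinsics"],d["distortion"])[0][:,0]
def tri(d1,a,d2,b):
    c1,r1=ray(d1,a);c2,r2=ray(d2,b)
    s=np.linalg.lstsq(np.c_[r1,-r2],c2-c1,rcond=None)[0]
    p,q=c1+s[0]*r1,c2+s[1]*r2
    return (p+q)/2,np.linalg.norm(p-q)
def crop(d,x,y,w,h,s,name):
    cv2.imwrite(name,cv2.resize(d["color"][y:y+h,x:x+w,::-1],None,fx=s,fy=s,interpolation=cv2.INTER_CUBIC))
E
python3 - <<'E'
from h import *
t=load("top0.npz");s=load("side0.npz")
crop(t,310,90,100,75,8,"pics/c1.png")
crop(t,390,205,100,75,8,"pics/c2.png")
crop(s,260,130,120,90,6,"pics/c3.png")
crop(t,180,190,120,90,6,"pics/c4.png")
E
```

```text
(no output)
```

View pics/c1.png

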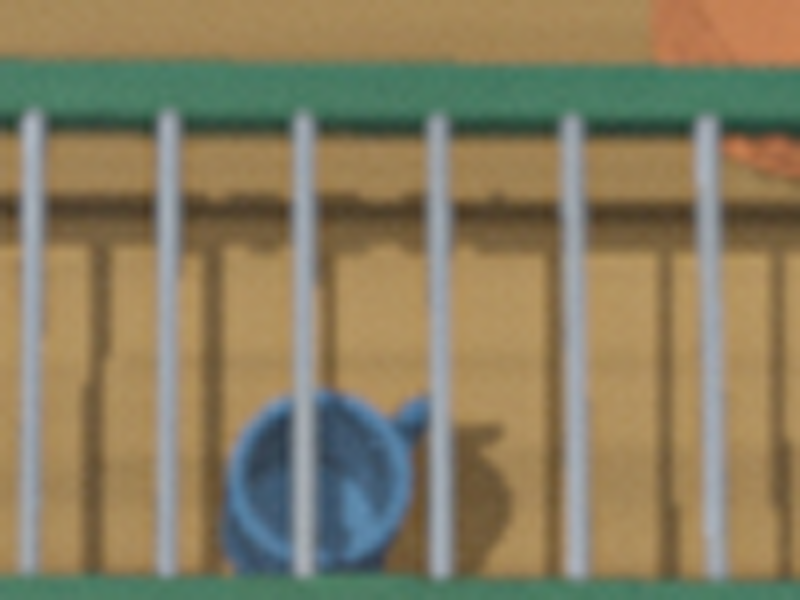

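View pics/c2.png

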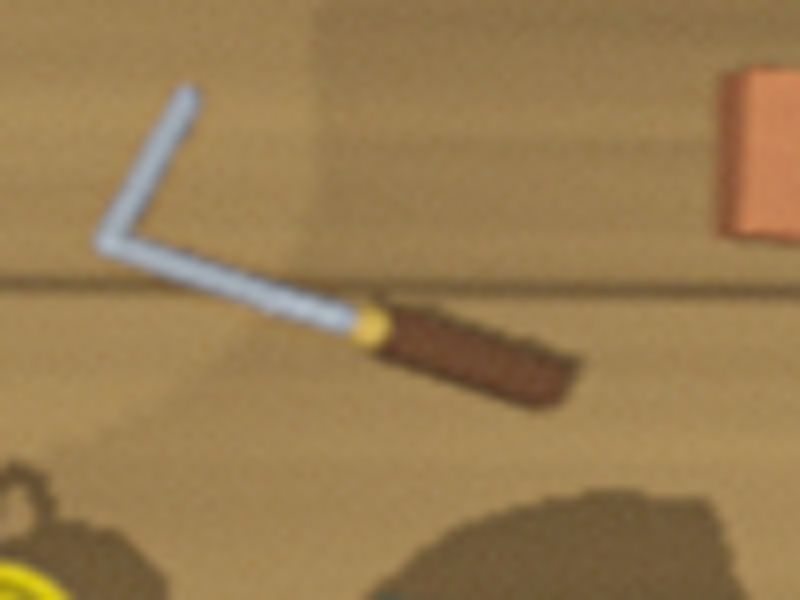

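View pics/c3.png

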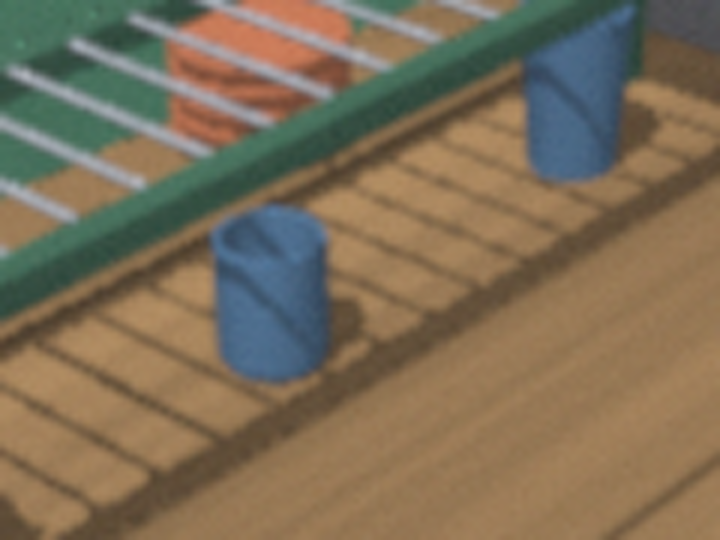

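View pics/c4.png

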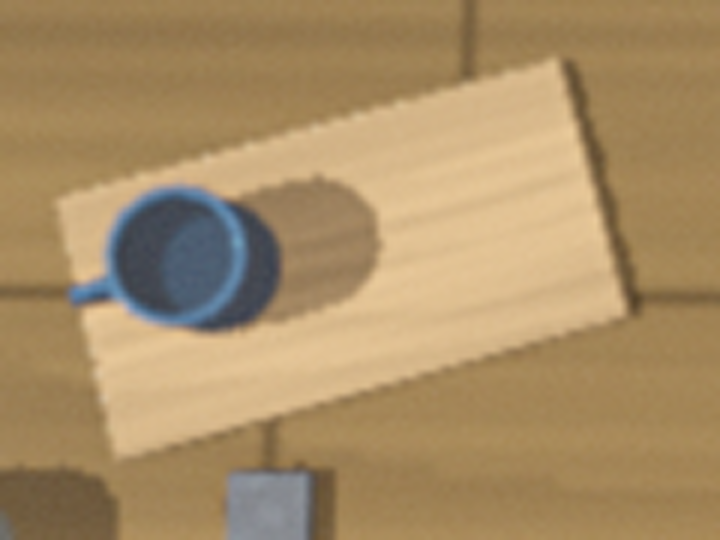

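```bash
python3 - <<'E'
from h import *
t=load("top0.npz");s=load("side0.npz")
o=ctrl.get_obs();R=cv2.Rodrigues(np.array(o["tool_rot"]))[0];print(R.round(3))
p=o["tool_pos"]
for h in (0,.02,.073,.12,.165,.2,.25,.3): print(h,proj(s,p-R[:,0]*h).round(1),proj(t,p-R[:,0]*h).round(1))
crop(s,480,0,100,130,4,"pics/g.png")
crop(t,540,300,100,100,6,"pics/g2.png")
E
```

```text
[[-0.     0.93   0.368]
 [ 0.002  0.368 -0.93 ]
 [-1.     0.    -0.002]]
0 [[513.7 113.5]] [[603.5 327.5]]
0.02 [[515.1 107.9]] [[610.1 328.9]]
0.073 [[518.6  92.6]] [[629.2 333.1]]
0.12 [[521.8  78.6]] [[648.3 337.3]]
0.165 [[525.   64.8]] [[669.  341.8]]
0.2 [[527.4  53.8]] [[687.  345.8]]
0.25 [[531.   37.6]] [[716.2 352.2]]
0.3 [[534.5  20.8]] [[750.6 359.7]]
```

View pics/g.png

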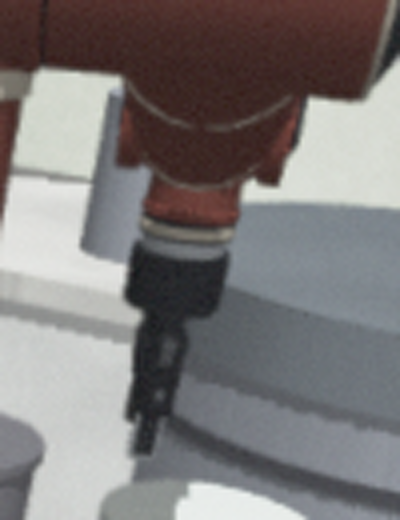

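View pics/g2.png

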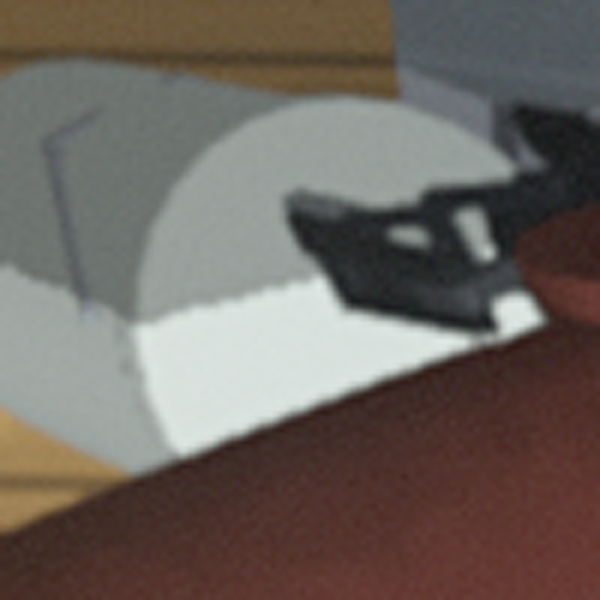

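```bash
python3 - <<'E'
from h import *
t=load("top0.npz");s=load("side0.npz")
def mask(d,lo,hi):
    hsv=cv2.cvtColor(d["color"],cv2.COLOR_RGB2HSV); return cv2.inRange(hsv,np.array(lo),np.array(hi))
# green rail rows in top
g=mask(t,(65,60,40),(90,255,255))
for x in (240,280,320,360,400,440):
    c=np.where(g[140:200,x])[0]+140
    print(x,c.min(),c.max(), "top back edge/front:", onz(t,(x,c.min()-.5),.192)[:2].round(4), onz(t,(x,c.max()+.5),.192)[:2].round(4),onz(t,(x,c.max()+.5),.17)[:2].round(4))
gs=mask(s,(65,60,20),(90,255,255))
for x in (260,290,320,350):
    c=np.where(gs[100:200,x])[0]+100
    print("side",x,c, onz(s,(x,c.max()+.5),.170)[:2].round(4))
# blue blobs
for nm,d in(("top",t),("side",s)):
    b=mask(d,(98,90,30),(118,255,255))
    n,l,st,ce=cv2.connectedComponentsWithStats(b)
    for i in range(1,n):
        if st[i,4]>60: print(nm,st[i],ce[i].round(1))
E
```

```text
240 161 168 top back edge/front: [0.6162 0.2522] [0.5957 0.2514] [0.6011 0.2559]
280 162 168 top back edge/front: [0.6145 0.1526] [0.5966 0.1521] [0.6021 0.1544]
320 162 169 top back edge/front: [0.6154 0.0528] [0.595  0.0527] [0.6004 0.0527]
360 162 169 top back edge/front: [ 0.6163 -0.0469] [ 0.5958 -0.0468] [ 0.6012 -0.0491]
400 163 170 top back edge/front: [ 0.6145 -0.1465] [ 0.5941 -0.1461] [ 0.5995 -0.1506]
440 163 170 top back edge/front: [ 0.6153 -0.246 ] [ 0.5949 -0.2452] [ 0.6003 -0.2521]
side 260 [100 101 102 103 104 105 106 107 108 109 110 111 112 113 114 115 116 117
 118 119 120 121 122 123 124 125 126 127 128 129 130 131 132 133 134 135
 136 137 138 139 140 141 143 144 145 146 147 148 152 153 154 155 156 157
 158 173 174 175 176 177 178 179 180 181 182] [0.6061 0.2167]
side 290 [100 101 102 103 104 105 106 107 108 109 110 111 112 113 114 115 116 117
 118 119 120 121 122 123 124 125 126 127 128 130 131 132 159 160 161 162
 163 164 165 166] [0.6094 0.102 ]
side 320 [100 101 102 103 104 105 106 107 108 109 110 111 112 113 114 115 116 120
 121 122 123 127 128 129 130 144 145 146 147 148 149 150 151] [ 0.6088 -0.0242]
side 350 [106 129 130 131 132 133 134 135 136 137] [ 0.6036 -0.1632]
top [157  83  42  36 568] [178.5  99.9]
top [ 491  124   54   37 1224] [521.6 142.3]
top [452 128  14  28 319] [458.5 140.6]
top [439 136  10  22 142] [444.5 148.2]
top [350 139  13  22 201] [354.7 149.6]
top [339 141   7  21 116] [342.2 152. ]
top [192 222  29  22 127] [210.2 233.3]
side [374  81  22  19 344] [384.1  89.6]
side [348 131  18  28 354] [356.1 145.3]
side [150 147  33  30 748] [165.6 160.8]
side [296 165  18  28 436] [304.8 178.4]
side [251 247  28  39 894] [264.6 266.3]
```

```bash
python3 - <<'E'
from h import *
t=load("top0.npz");s=load("side0.npz")
c=onz(t,(349.8,149.8),.08);print("mug top est",c)
a=np.linspace(0,2*np.pi,73)
def circ(c,r,z): return np.c_[c[0]+r*np.cos(a),c[1]+r*np.sin(a),0*a+z]
def box(d,c,r,zs):
    P=np.vstack([proj(d,circ(c,r,z)) for z in zs]); return P.min(0).round(1),P.max(0).round(1)
print("pred top rim",box(t,c,.032,[.08]),"side",box(s,c,.032,[0,.08]))
# from side: symmetric mid column & bottom row
for cc in [(.685,-.02),(.69,-.02),(.69,-.025)]: print(cc,box(t,cc,.032,[.08]),box(s,cc,.032,[0,.08]))
# handle tip in top, z about .06
for z in (.05,.066): print("handle tip",onz(t,(363.5,141.5),z))
for nm,f in (("handle_end",(460,251)),):
    pass
# hook in crop c2: (u/8+390, v/8+205)
q=lambda u,v,z: onz(t,((u+.5)/8+390-.5,(v+.5)/8+205-.5),z)
print("rear end mid top",q(563,382,.026),"front handle/ferrule",q(392,332,.024),"corner",q(108,243,.006),"armtip",q(190,90,.006))
# side view
crop(s,370,165,100,75,8,"pics/c5.png")
# ware corners c4 /6 +180,+190 at z .014
w=lambda u,v,z: onz(t,((u+.5)/6+180-.5,(v+.5)/6+190-.5),z)
for uv in ((57,198),(560,58),(632,312),(118,460)): print("ware",w(*uv,.014))
print("mug2 rim",w(178,257,.094),"handle",w(78,295,.08))
E
```

```text
mug top est [ 0.67967119 -0.03035594  0.08      ]
pred top rim (array([338.4, 138.8]), array([361.2, 160.9])) side (array([296.1, 164.5]), array([316.1, 194.9]))
(0.685, -0.02) (array([334.7, 136.9]), array([357.5, 159. ])) (array([292.7, 165.1]), array([312.9, 195.6]))
(0.69, -0.02) (array([334.7, 135.2]), array([357.5, 157.3])) (array([291.7, 164.6]), array([311.8, 195. ]))
(0.69, -0.025) (array([336.5, 135.2]), array([359.3, 157.3])) (array([292.8, 164.1]), array([312.9, 194.4]))
handle tip [ 0.71370831 -0.07230672  0.05      ]
handle tip [ 0.70856917 -0.07047923  0.066     ]
rear end mid top [ 0.39964605 -0.34340945  0.026     ] front handle/ferrule [ 0.41668097 -0.28470652  0.024     ] corner [ 0.44862694 -0.1890411   0.006     ] armtip [ 0.50454128 -0.22024267  0.006     ]
ware [0.47848236 0.42771446 0.014     ]
ware [0.54858498 0.18873856 0.014     ]
ware [0.42611049 0.15113449 0.014     ]
ware [0.35479832 0.3915454  0.014     ]
mug2 rim [0.44420939 0.3463738  0.094     ] handle [0.42794728 0.39404559 0.08      ]
```

View pics/c5.png

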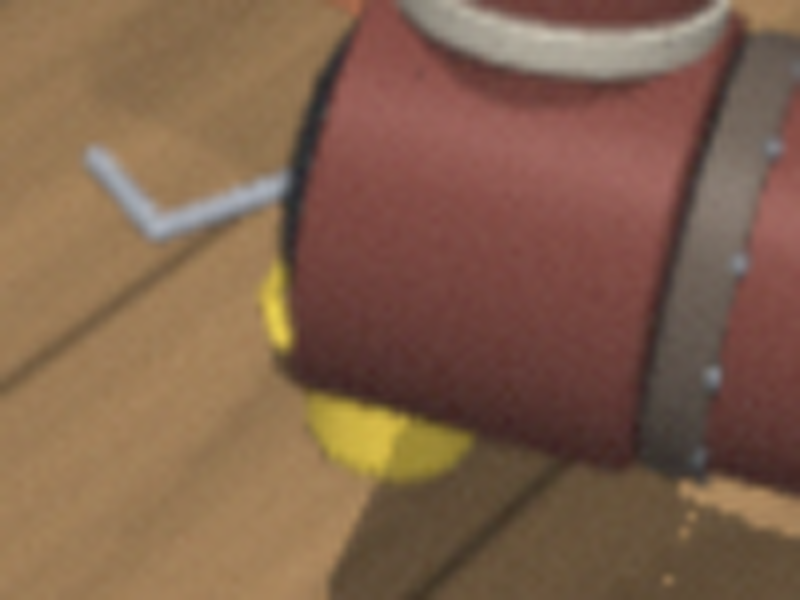

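```bash
cat >> h.py <<'E'
def go(x,y,z,yawdeg):
    o=ctrl.get_obs();R=cv2.Rodrigues(np.array(o["tool_rot"]))[0]
    d=R.T@(np.array([x,y,z])-o["tool_pos"])
    y0=np.degrees(np.arctan2(R[1,1],R[0,1]))
    t=-((yawdeg-y0+180)%360-180)
    print("shift",d.round(4),"turn",round(np.radians(t),3),"yaw now",round(y0,1),"pos",o["tool_pos"].round(4),"q",o["q"].round(2),"t",round(o["t"],2),"open",round(o["opening"],4),"F",o["contact_force"].round(1))
E
python3 -c "
from h import *
go(.401,-.3405,.15,72.6)"
```

```text
shift [ 0.0805  0.2475 -0.1601] turn -0.89 yaw now 21.6 pos [ 0.2298 -0.5806  0.2302] q [-1.31  0.05  1.61  0.    1.48 -0.12] t 0.1 open 0.0852 F [1.2 0.3 0.5]
```

```bash
python3 -m jog '[[[-0.04,0.03,-0.02,-0.1,-1],[-0.05,0.06,-0.04,-0.2,-1],[-0.05,0.10,-0.06,-0.32,-1],[-0.04,0.14,-0.09,-0.45,-1],[-0.02,0.18,-0.11,-0.58,-1],[0.0,0.21,-0.135,-0.7,-1],[0.03,0.235,-0.15,-0.8,-1],[0.06,0.247,-0.16,-0.89,-1],[0.08,0.2475,-0.16,-0.89,-1],[0.08,0.2475,-0.16,-0.89,-0.5],[0.08,0.2475,-0.16,-0.89,-0.5]]]'
python3 - <<'E'
from h import *
go(.401,-.3405,.004,72.6)
d=imaging.get_image("top"); np.savez("top1.npz",**d); crop(d,390,180,150,112,5,"pics/t1.png")
E
```

```text
t: 1.2
tool_pos: [0.4009, -0.3406, 0.1505]
tool_rot: [0.24, 1.559, -0.237]
contact_force: [-0.4, -1.3, 1.0]
opening: 0.0644
shift [ 0.1465 -0.0002  0.0003] turn -0.001 yaw now 72.6 pos [ 0.4009 -0.3406  0.1505] q [-0.85 -0.12  1.92  0.    1.34 -0.54] t 1.2 open 0.0644 F [-0.4 -1.3  1. ]
```

View pics/t1.png

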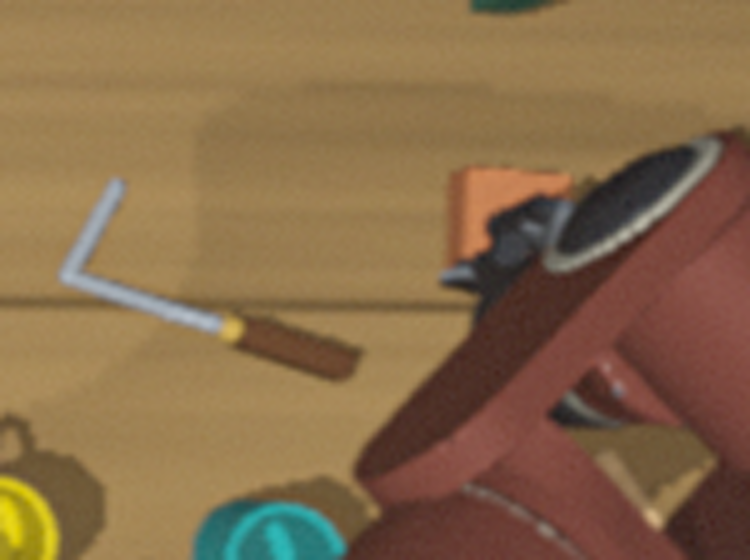

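```bash
python3 - <<'E'
from h import *
t=load("top0.npz")
print("turq",onz(t,(443,292),.08),"block",[onz(t,p,.03).round(3) for p in((481,236),(505,236),(481,213))])
for x,y,z in((-25,0,13),(0,0,13),(134,0,5),(122,-58,5)):
    c,s_=np.cos(np.radians(72.6)),np.sin(np.radians(72.6)); X=(.4085+(x*c-y*s_)/1e3,-.316+(x*s_+y*c)/1e3,z/1e3); print(proj(t,X).round(1),((proj(t,X)-[390,205])*8).round(0))
E
```

```text
turq [ 0.29332605 -0.27470748  0.08      ] block [array([ 0.446, -0.403,  0.03 ]), array([ 0.446, -0.471,  0.03 ]), array([ 0.511, -0.407,  0.03 ])]
[[457.1 252. ]] [[536. 376.]]
[[448.5 249.2]] [[468. 354.]]
[[402.7 235. ]] [[101. 240.]]
[[412.1 217.3]] [[177.  98.]]
```

```bash
python3 -m jog '[[[0.04,0,0,0,-0.5],[0.08,0,0,0,-0.5],[0.11,0,0,0,-0.5],[0.13,0,0,0,-0.5],[0.14,0,0,0,-0.5],[0.1475,0,0,0,-0.5],[0.1475,0,0,0,-0.5],[0.1475,0,0,0,1],[0.1475,0,0,0,1],[0.1475,0,0,0,1],[0.1475,0,0,0,1],[0.1475,0,0,0,1]]]' 60
python3 - <<'E'
from h import *
go(.401,-.3405,.05,72.6)
E
```

```text
t: 2.45
tool_pos: [0.4021, -0.342, 0.0054]
tool_rot: [0.238, 1.556, -0.239]
contact_force: [-1.1, 1.4, 5.6]
opening: 0.0166
shift [-0.0446  0.0011 -0.0014] turn -0.001 yaw now 72.6 pos [ 0.4021 -0.342   0.0054] q [-0.85  0.08  1.99  0.    1.07 -0.54] t 2.45 open 0.0166 F [-1.1  1.4  5.6]
```

```bash
python3 -m jog '[[[-0.02,0,0,0,1],[-0.05,0,0,0,1],[-0.08,0,0,0,1],[-0.11,0,0,0,1],[-0.12,0,0,0,1],[-0.12,0,0,0,1]]]'
python3 - <<'E'
from h import *
go(.40,.035,.125,21)
E
```

```text
t: 3.05
tool_pos: [0.4025, -0.3426, 0.1267]
tool_rot: [0.237, 1.553, -0.241]
contact_force: [-0.2, -0.0, -1.5]
opening: 0.0167
shift [ 0.0004  0.3595 -0.1155] turn 0.9 yaw now 72.6 pos [ 0.4025 -0.3426  0.1267] q [-0.85 -0.09  1.94  0.    1.29 -0.54] t 3.05 open 0.0167 F [-0.2 -0.  -1.5]
```

```bash
python3 -m jog '[[[0,0.02,-0.005,0.05,1],[0,0.055,-0.017,0.14,1],[0,0.095,-0.03,0.24,1],[0,0.135,-0.043,0.34,1],[0,0.175,-0.056,0.44,1],[0,0.215,-0.069,0.54,1],[0,0.255,-0.082,0.64,1],[0,0.295,-0.095,0.74,1],[0,0.33,-0.106,0.83,1],[0,0.352,-0.113,0.88,1],[0,0.3595,-0.1155,0.9,1],[0,0.3595,-0.1155,0.9,1]]]'
python3 - <<'E'
from h import *
go(.40,.035,.005,21)
for n in("top","side"):
    d=imaging.get_image(n); np.savez(n+"2.npz",**d)
    crop(d,*((240,100,200,150,4) if n=="top" else (220,120,200,150,4)),f"pics/{n}2.png")
E
```

```text
t: 4.25
tool_pos: [0.3982, 0.0362, 0.1227]
tool_rot: [0.931, 1.361, -0.935]
contact_force: [0.1, 0.2, -2.8]
opening: 0.0164
shift [0.1177 0.0014 0.0015] turn 0.003 yaw now 21.2 pos [0.3982 0.0362 0.1227] q [-0.09 -0.44  2.23 -0.    1.36  1.11] t 4.25 open 0.0164 F [ 0.1  0.2 -2.8]
```

View pics/top2.png

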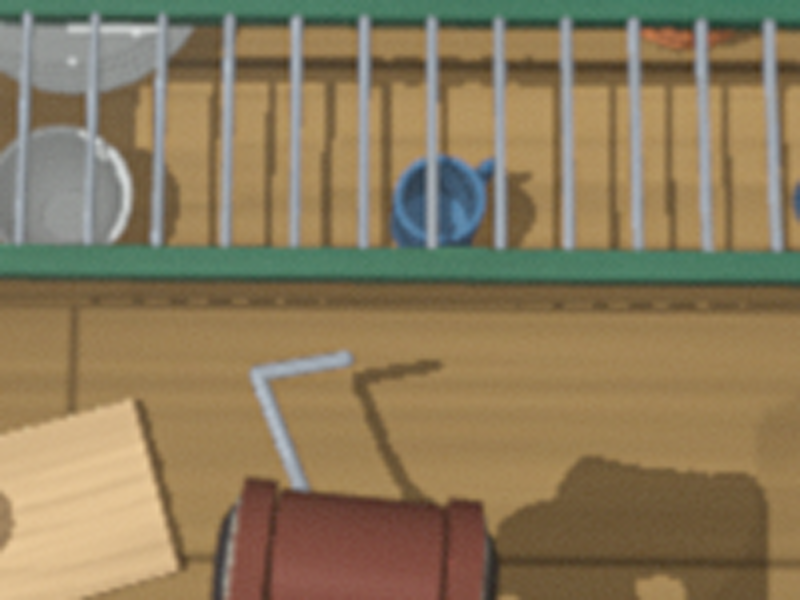

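View pics/side2.png

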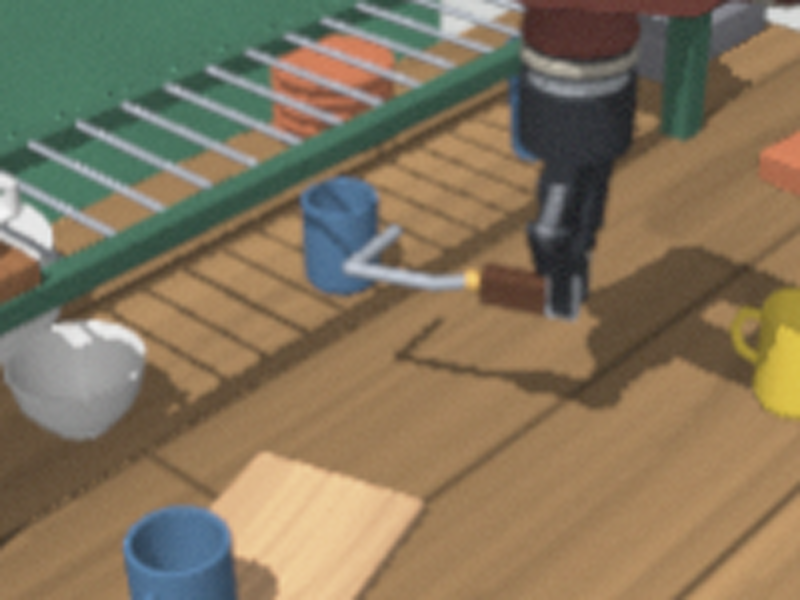

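```bash
python3 - <<'E'
from h import *
t=load("top2.npz");s=load("side2.npz")
C,e1=tri(t,(304.2,193.1),s,(307.9,186.7));T,e2=tri(t,(327.0,189.1),s,(319.2,177.9));print(C,e1,T,e2)
p=ctrl.get_obs()["tool_pos"];print(C-p,T-p)
def f(u,v):return (u+.5)/4+240-.5,(v+.5)/4+100-.5
print("mug rim",onz(t,f(440,203),.08))
g=lambda u,v:((u+.5)/4+220-.5,(v+.5)/4+120-.5)
# mug side rim: left302 right379 top178 bottom base 293
a=np.linspace(0,6.283,73)
for c in((.68,-.03),(.683,-.03),(.68,-.026)):
    P=np.vstack([proj(s,np.c_[c[0]+.032*np.cos(a),c[1]+.032*np.sin(a),0*a+z]) for z in(0,.08)]);print(c,((P.min(0)-[220,120])*4+1.5).round(),((P.max(0)-[220,120])*4+1.5).round())
# body width at heights
R=cv2.Rodrigues(ctrl.get_obs()["tool_rot"])[0]
for h in(0,.1,.12,.17,.19,.23,.25): print(h,((proj(s,p+[0,0,h])-[220,120])*4+1.5).round())
E
```

```text
[0.54778249 0.09392528 0.12320084] 0.0004918735358091191 [0.55947755 0.03380275 0.12113031] 0.0005641509692896785
[ 0.1488615   0.05897092 -0.00039785] [ 0.16055656 -0.00115161 -0.00246837]
mug rim [ 0.67800463 -0.02986093  0.08      ]
(0.68, -0.03) [305. 179.] [386. 301.]
(0.683, -0.03) [303. 178.] [383. 300.]
(0.68, -0.026) [302. 181.] [382. 303.]
0 [[570. 309.]]
0.1 [[577. 180.]]
0.12 [[578. 152.]]
0.17 [[581.  81.]]
0.19 [[582.  52.]]
0.23 [[585.  -9.]]
0.25 [[587. -40.]]
```

```bash
python3 -m jog '[[[0.03,0,0,0,1],[0.06,0,0,0,1],[0.09,0,0,0,1],[0.107,0,0,0,1],[0.115,0,0,0,1],[0.116,0,0,0,1]]]'
python3 - <<'E'
from h import *
go(.557,.035,.007,21.4)
E
```

```text
t: 4.95
tool_pos: [0.3983, 0.034, 0.0066]
tool_rot: [0.932, 1.36, -0.938]
contact_force: [0.2, -0.5, -2.1]
opening: 0.0169
shift [-0.0007  0.1486  0.0559] turn -0.007 yaw now 21.0 pos [0.3983 0.034  0.0066] q [-0.1  -0.25  2.3  -0.    1.09  1.11] t 4.95 open 0.0169 F [ 0.2 -0.5 -2.1]
```

```bash
python3 -m jog '[[[0,0.015,0.006,0,1],[0,0.035,0.013,0,1],[0,0.055,0.021,0,1],[0,0.075,0.028,0,1],[0,0.095,0.036,0,1],[0,0.115,0.043,0,1],[0,0.13,0.049,0,1],[0,0.14,0.053,0,1],[0,0.142,0.0534,0,1]]]'
python3 - <<'E'
from h import *
go(.557,.035,.007,21.4)
for n in("top","side"):
    d=imaging.get_image(n); np.savez(n+"3.npz",**d)
    crop(d,*((260,110,160,120,5) if n=="top" else (240,100,160,120,5)),f"pics/{n}3.png")
E
```

```text
t: 5.85
tool_pos: [0.5518, 0.0346, 0.0076]
tool_rot: [0.933, 1.358, -0.937]
contact_force: [0.7, -0.3, -0.4]
opening: 0.0167
shift [0.0006 0.005  0.0015] turn -0.008 yaw now 21.0 pos [0.5518 0.0346 0.0076] q [-0.07  0.13  1.93 -0.    1.08  1.14] t 5.85 open 0.0167 F [ 0.7 -0.3 -0.4]
```

View pics/top3.png

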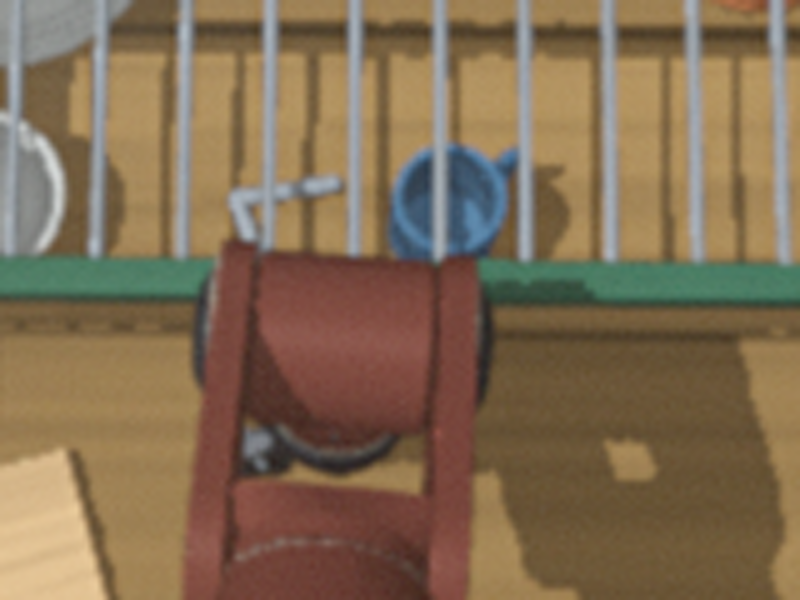

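View pics/side3.png

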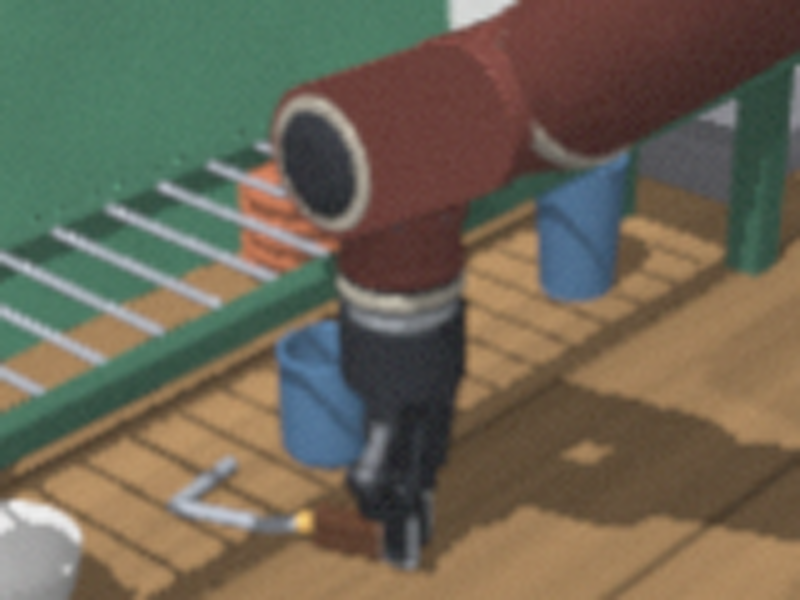

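```bash
python3 - <<'E'
from h import *
t=load("top3.npz");s=load("side3.npz")
f=lambda u,v:((u+.5)/5+260-.5,(v+.5)/5+110-.5)
g=lambda u,v:((u+.5)/5+240-.5,(v+.5)/5+100-.5)
print("tip end",tri(t,f(341,183),s,g(235,463)),onz(t,f(341,183),.005),onz(s,g(235,463),.005))
print("corner",onz(t,f(237,198),.005),onz(s,g(176,504),.005))
# mug rim fit in top: ellipse extents left 392 right 508 top 145
for c in((.680,-.03),(.684,-.03),(.682,-.028)):
  a=np.linspace(0,6.283,73)
  for nm,d,o in(("t",t,[260,110]),("s",s,[240,100])):
    P=np.vstack([proj(d,np.c_[c[0]+.032*np.cos(a),c[1]+.032*np.sin(a),0*a+z]) for z in((.08,) if nm=="t" else(0,.08))]);print(c,nm,((P.min(0)-o)*5+2).round(),((P.max(0)-o)*5+2).round())
# rail bottom edge front in side: at crop (100,437)?
for uv in((50,447),(150,397),(250,345)): print("rail low",onz(s,g(*uv),.170))
for uv in((50,425),(150,372),(250,318)): print("rail up",onz(s,g(*uv),.192))
E
```

```text
tip end (array([0.71327859, 0.03017631, 0.00504712]), np.float64(0.0016209791274504506)) [0.71264181 0.02966001 0.005     ] [0.71414036 0.03046476 0.005     ]
corner [0.70279269 0.09186529 0.005     ] [0.70689559 0.08996247 0.005     ]
(0.68, -0.03) t [393. 145.] [508. 256.]
(0.68, -0.03) s [282. 324.] [382. 476.]
(0.684, -0.03) t [393. 138.] [508. 249.]
(0.684, -0.03) s [278. 323.] [378. 474.]
(0.682, -0.028) t [390. 142.] [504. 252.]
(0.682, -0.028) s [278. 325.] [378. 477.]
rail low [0.60133676 0.25625706 0.17      ]
rail low [0.60044065 0.18741405 0.17      ]
rail low [0.60127745 0.11137966 0.17      ]
rail up [0.58839414 0.26357774 0.192     ]
rail up [0.59062083 0.19358272 0.192     ]
rail up [0.59402719 0.11656834 0.192     ]
```

```bash
python3 -m jog '[[[0,0.002,0.0008,0,1],[0,0.0042,0.0016,0,1],[0,0.0042,0.0016,0,1]]]'
python3 - <<'E'
from h import *
go(.557,-.03,.007,21.4)
E
```

```text
t: 6.25
tool_pos: [0.5545, 0.0349, 0.0068]
tool_rot: [0.933, 1.36, -0.938]
contact_force: [-0.0, -0.6, -1.2]
opening: 0.0164
shift [ 0.     -0.0209  0.0615] turn -0.007 yaw now 21.0 pos [0.5545 0.0349 0.0068] q [-0.07  0.14  1.92 -0.    1.08  1.14] t 6.25 open 0.0164 F [-0.  -0.6 -1.2]
```

```bash
python3 -m jog '[[[0,0.0,0.007,0,1],[0,-0.003,0.0155,0,1],[0,-0.006,0.023,0,1],[0,-0.0085,0.03,0,1],[0,-0.0085,0.03,0,1]]]'
python3 - <<'E'
from h import *
go(.557,-.022,.007,21.4)
E
```

```text
t: 6.75
tool_pos: [0.5574, 0.0026, 0.0069]
tool_rot: [0.934, 1.359, -0.939]
contact_force: [-0.3, -0.1, -1.2]
opening: 0.0166
shift [ 0.     -0.0091  0.0229] turn -0.009 yaw now 20.9 pos [0.5574 0.0026 0.0069] q [-0.13  0.14  1.92 -0.    1.08  1.08] t 6.75 open 0.0166 F [-0.3 -0.1 -1.2]
```

```bash
python3 -m jog '[[[0,-0.002,0.005,0,1],[0,-0.004,0.011,0,1],[0,-0.0065,0.017,0,1],[0,-0.009,0.023,0,1],[0,-0.009,0.023,0,1]]]'
python3 - <<'E'
from h import *
go(.557,-.034,.007,21.4)
for n in("top","side"):
    d=imaging.get_image(n); np.savez(n+"4.npz",**d)
    crop(d,*((260,110,160,120,5) if n=="top" else (240,100,160,120,5)),f"pics/{n}4.png")
E
```

```text
t: 7.25
tool_pos: [0.5572, -0.0229, 0.007]
tool_rot: [0.934, 1.359, -0.94]
contact_force: [0.8, 0.3, -1.6]
opening: 0.0165
shift [ 0.0001 -0.0041  0.0103] turn -0.01 yaw now 20.8 pos [ 0.5572 -0.0229  0.007 ] q [-0.17  0.14  1.92 -0.    1.08  1.04] t 7.25 open 0.0165 F [ 0.8  0.3 -1.6]
```

View pics/top4.png

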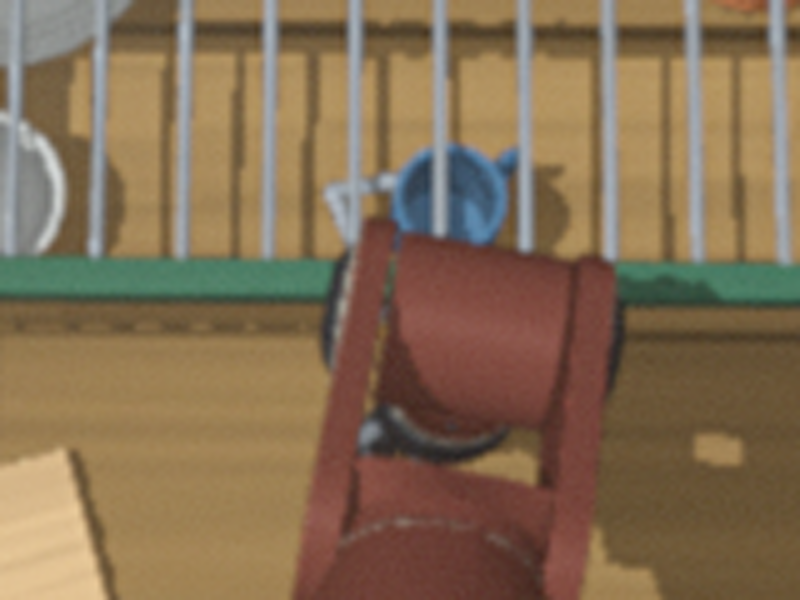

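View pics/side4.png

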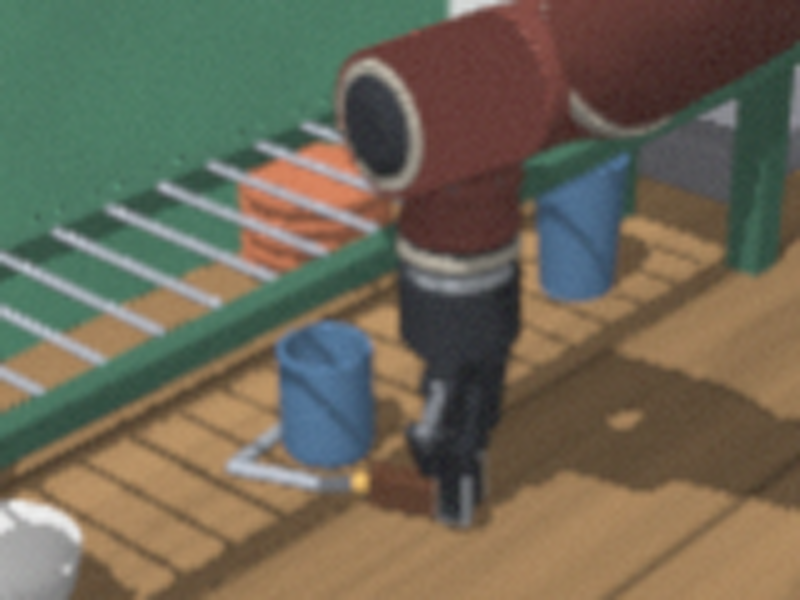

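```bash
python3 -m jog '[[[0,-0.0015,0.004,0,1],[0,-0.003,0.0075,0,1],[0,-0.0075,0.006,0,1],[0,-0.0125,0.004,0,1],[0,-0.022,0.0015,0,1],[0,-0.033,-0.002,0,1],[0,-0.045,-0.006,0,1],[0,-0.056,-0.0095,0,1],[0,-0.068,-0.0135,0,1],[0,-0.079,-0.017,0,1],[0,-0.09,-0.02,0,1],[0,-0.0984,-0.0227,0,1]]]'
python3 - <<'E'
from h import *
go(.38,-.046,.007,21.4)
for n in("top","side"):
    d=imaging.get_image(n); np.savez(n+"5.npz",**d)
    crop(d,*((260,110,160,120,5) if n=="top" else (240,100,160,120,5)),f"pics/{n}5.png")
E
```

```text
t: 8.55
tool_pos: [0.456, -0.0361, 0.0071]
tool_rot: [0.934, 1.359, -0.94]
contact_force: [0.4, -0.4, -1.8]
opening: 0.0165
shift [ 0.0002 -0.0745 -0.0178] turn -0.01 yaw now 20.9 pos [ 0.456  -0.0361  0.0071] q [-0.24 -0.09  2.16 -0.    1.07  0.97] t 8.55 open 0.0165 F [ 0.4 -0.4 -1.8]
```

View pics/top5.png

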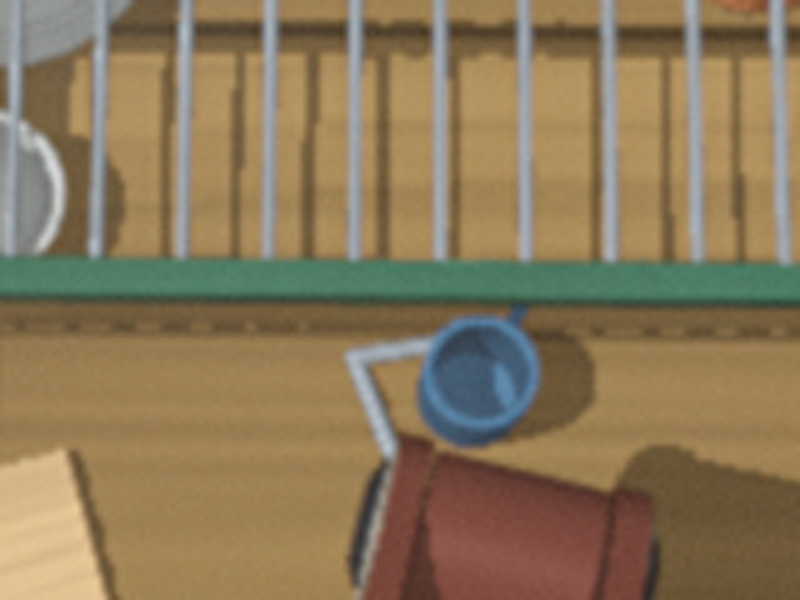

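View pics/side5.png

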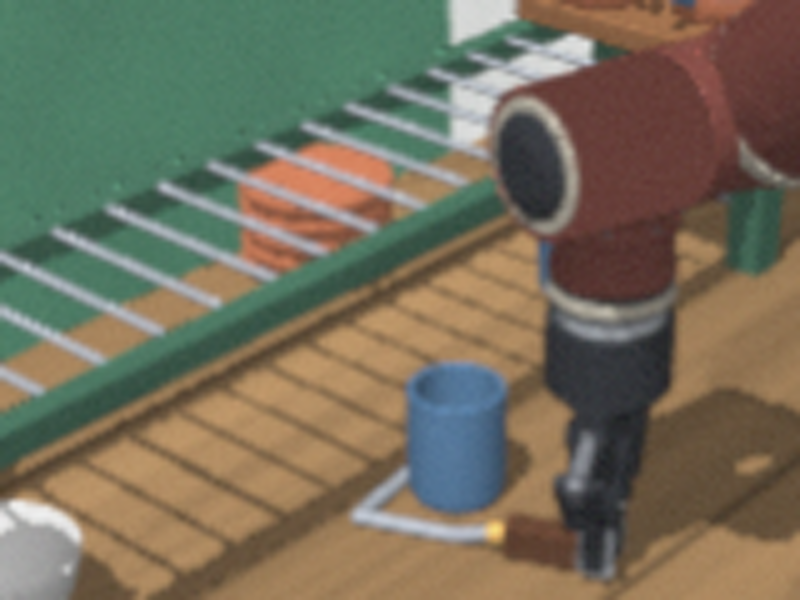

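```bash
python3 -m jog '[[[0,-0.003,-0.001,0.02,1],[0,-0.009,-0.0035,0.05,1],[0,-0.018,-0.007,0.08,1],[0,-0.027,-0.0105,0.11,1],[0,-0.036,-0.014,0.13,1],[0,-0.046,-0.0175,0.14,1],[0,-0.056,-0.0215,0.14,1],[0,-0.065,-0.025,0.14,1],[0,-0.072,-0.0275,0.14,1],[0,-0.0747,-0.0286,0.14,1],[0,-0.0747,-0.0286,0.14,1]]]'
python3 - <<'E'
from h import *
go(.38,-.046,.007,21.4)
for n in("top","side"):
    d=imaging.get_image(n); np.savez(n+"6.npz",**d)
    crop(d,*((260,130,160,120,5) if n=="top" else (260,120,160,120,5)),f"pics/{n}6.png")
E
```

```text
t: 9.75
tool_pos: [0.3749, -0.0358, 0.0069]
tool_rot: [1.04, 1.307, -1.047]
contact_force: [0.0, 0.2, -1.5]
opening: 0.0164
shift [-0.0001  0.0027  0.0111] turn -0.15 yaw now 12.8 pos [ 0.3749 -0.0358  0.0069] q [-0.29 -0.32  2.35 -0.    1.11  1.06] t 9.75 open 0.0164 F [ 0.   0.2 -1.5]
```

View pics/top6.png

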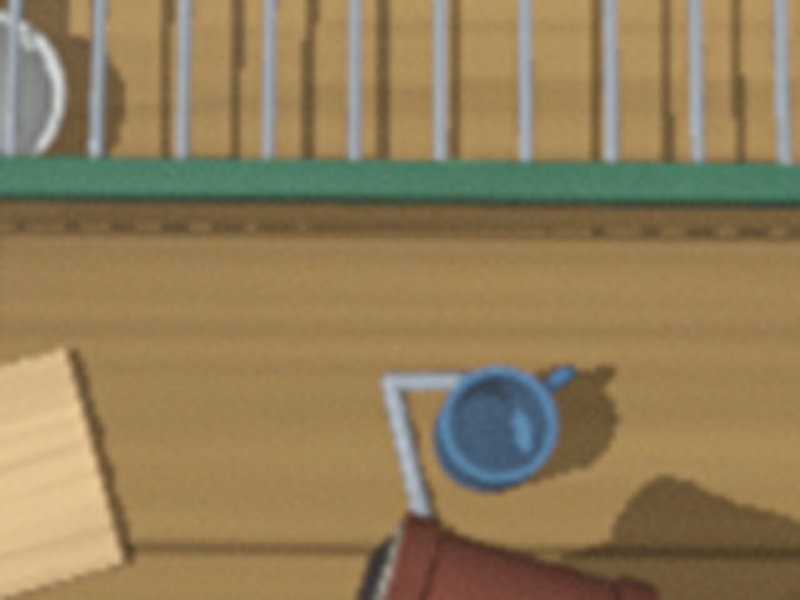

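View pics/side6.png

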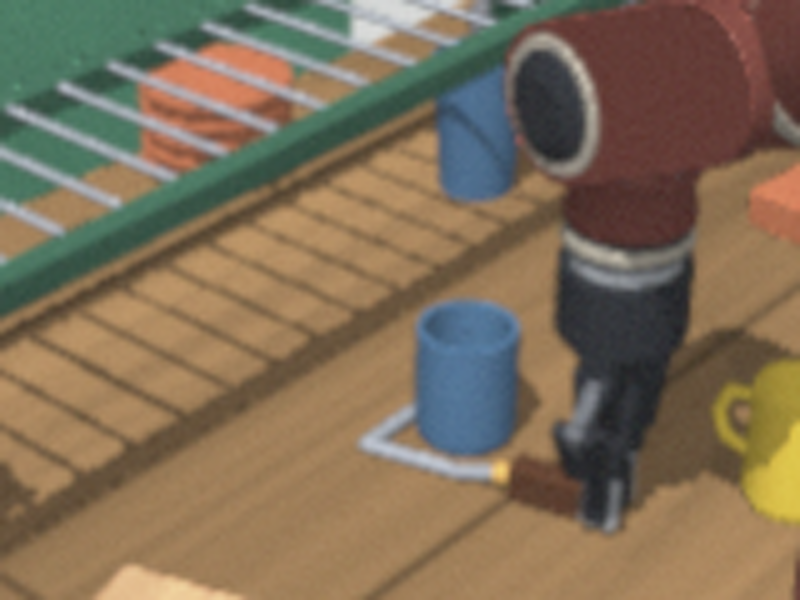

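```bash
python3 -m jog '[[[0,0.003,-0.003,0,1],[0,0.006,-0.010,0,1],[0,0.0083,-0.0186,0,1],[0.001,0.0083,-0.0186,0,1],[0.0015,0.0083,-0.0186,0,1],[0.0015,0.0083,-0.0186,0,0.2],[0.0015,0.0083,-0.0186,0,0],[0.0015,0.0083,-0.0186,0,0],[-0.03,0.0083,-0.0186,0,-0.3],[-0.07,0.0083,-0.0186,0,-0.5],[-0.12,0.0083,-0.0186,0,-1],[-0.14,0.0083,-0.0186,0,-1]]]'
python3 - <<'E'
from h import *
go(.38,-.2,.15,12)
for n in("top","side"):
    d=imaging.get_image(n); np.savez(n+"7.npz",**d)
    crop(d,*((260,130,160,120,5) if n=="top" else (260,120,160,120,5)),f"pics/{n}7.png")
E
```

```text
t: 11.05
tool_pos: [0.3822, -0.0162, 0.1523]
tool_rot: [1.042, 1.299, -1.043]
contact_force: [-0.1, -0.6, -0.3]
opening: 0.0852
shift [ 0.0032 -0.0428  0.1788] turn 0.014 yaw now 12.8 pos [ 0.3822 -0.0162  0.1523] q [-0.23 -0.54  2.24 -0.    1.44  1.11] t 11.05 open 0.0852 F [-0.1 -0.6 -0.3]
```

View pics/top7.png

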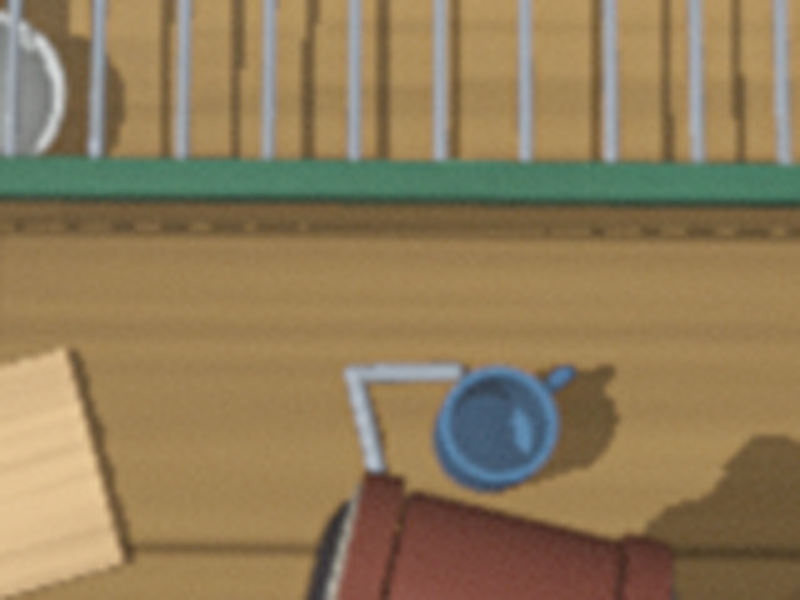

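View pics/side7.png

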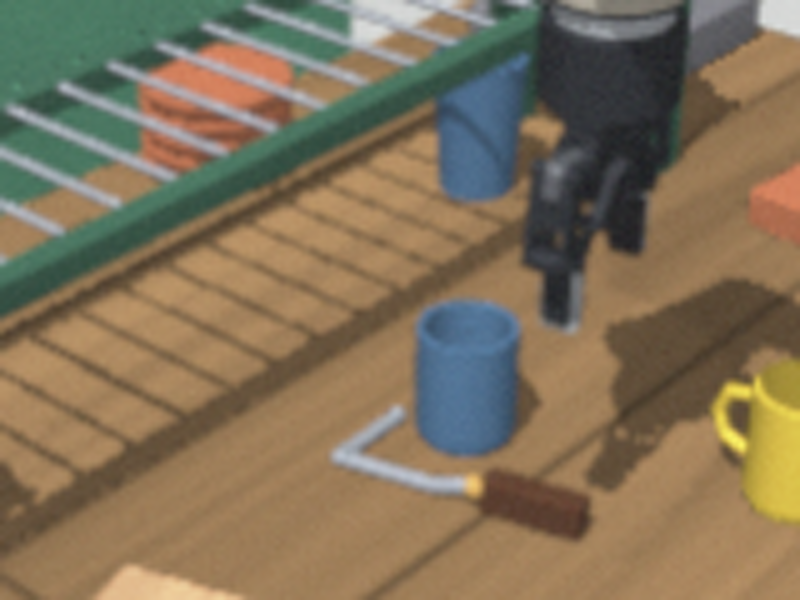

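```bash
python3 - <<'E'
from h import *
t=load("top7.npz");s=load("side7.npz")
f=lambda u,v:((u+.5)/5+260-.5,(v+.5)/5+130-.5)
c=onz(t,f(499,425),.08);print(c,"handle",onz(t,f(573,371),.06)-c)
a=np.linspace(0,6.283,73)
for nm,d,o,zs in(("t",t,[260,130],(.08,)),("s",s,[260,120],(0,.08))):
    P=np.vstack([proj(d,np.c_[c[0]+.032*np.cos(a),c[1]+.032*np.sin(a),0*a+z]) for z in zs]);print(nm,((P.min(0)-o)*5+2).round(),((P.max(0)-o)*5+2).round())
crop(t,170,180,140,105,5,"pics/w7.png")
E
```

```text
[ 0.49721867 -0.055862    0.08      ] handle [ 0.03327595 -0.04353154 -0.02      ]
t [440. 367.] [558. 484.]
s [419. 301.] [526. 464.]
```

View pics/w7.png

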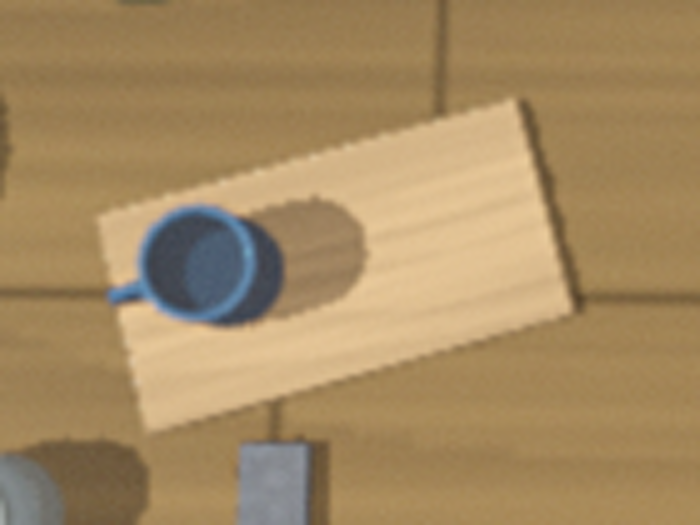

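```bash
python3 -m jog '[[[-0.02,0,0,-0.1,-1],[-0.03,0.01,0.006,-0.25,-1],[-0.03,0.025,0.015,-0.4,-1],[-0.03,0.04,0.024,-0.55,-1],[-0.03,0.055,0.033,-0.7,-1],[-0.03,0.07,0.042,-0.85,-1],[-0.03,0.085,0.051,-1.0,-1],[-0.03,0.095,0.057,-1.15,-1],[-0.03,0.1047,0.0628,-1.3,-1],[-0.03,0.1047,0.0628,-1.45,-1],[-0.03,0.1047,0.0628,-1.6,-1],[-0.03,0.1047,0.0628,-1.75,-1]]]'
python3 - <<'E'
from h import *
go(.498,-.0545,.06,127.4)
E
```

```text
t: 12.35
tool_pos: [0.4975, -0.0541, 0.1802]
tool_rot: [-0.324, 1.546, 0.316]
contact_force: [-0.0, 0.5, -0.4]
opening: 0.0853
shift [0.1202 0.     0.0003] turn -0.245 yaw now 113.4 pos [ 0.4975 -0.0541  0.1802] q [-0.26 -0.22  1.95 -0.    1.4  -0.66] t 12.35 open 0.0853 F [-0.   0.5 -0.4]
```

```bash
python3 -m jog '[[[0.02,0,0,-0.12,-1],[0.05,0,0,-0.22,-1],[0.075,0,0,-0.245,-1],[0.085,0,0,-0.245,-1],[0.085,0,0,-0.245,-1]]]'
python3 - <<'E'
from h import *
go(.498,-.0545,.03,127.4)
for n in("top","side"):
    d=imaging.get_image(n); np.savez(n+"8.npz",**d)
    crop(d,*((280,140,160,120,4) if n=="top" else (290,100,160,120,5)),f"pics/{n}8.png")
E
```

```text
t: 12.85
tool_pos: [0.4956, -0.0541, 0.0923]
tool_rot: [-0.512, 1.514, 0.51]
contact_force: [-0.8, 0.4, -0.2]
opening: 0.0856
shift [ 0.0623 -0.0018  0.0019] turn -0.0 yaw now 127.4 pos [ 0.4956 -0.0541  0.0923] q [-0.26 -0.12  2.02 -0.    1.24 -0.91] t 12.85 open 0.0856 F [-0.8  0.4 -0.2]
```

View pics/side8.png

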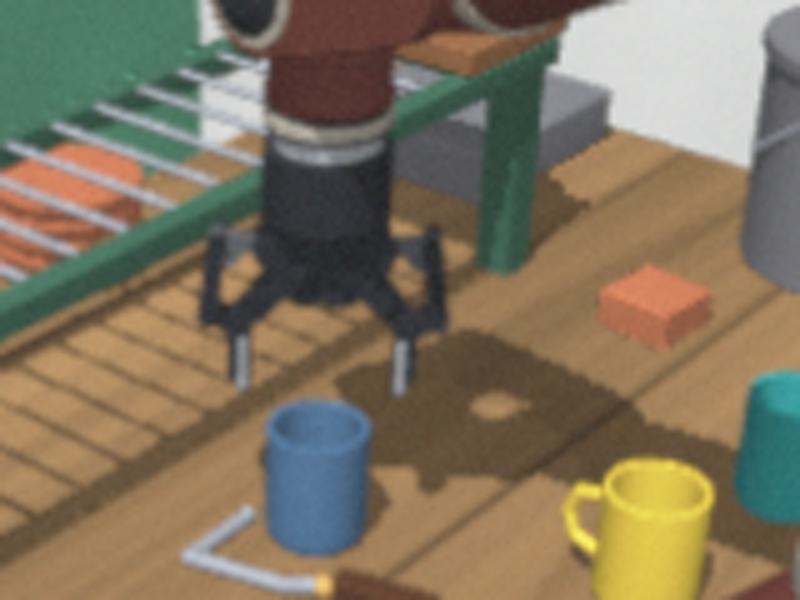

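View pics/top8.png

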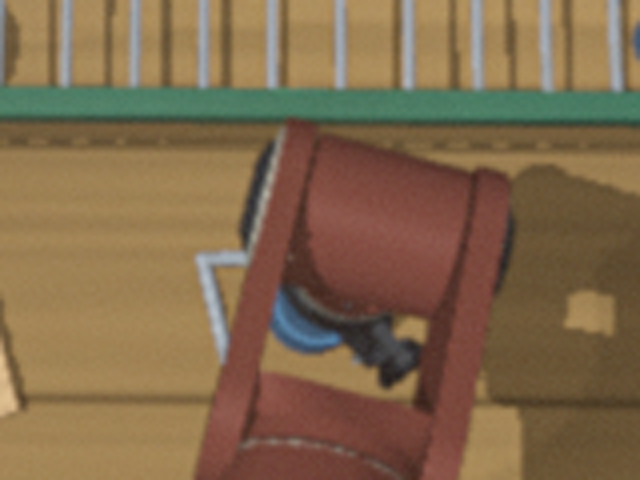

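```bash
python3 -m jog '[[[0.01,-0.001,0.001,0,-1],[0.025,-0.0018,0.0019,0,-1],[0.042,-0.0018,0.0019,0,-1],[0.055,-0.0018,0.0019,0,-1],[0.062,-0.0018,0.0019,0,-1],[0.062,-0.0018,0.0019,0,-1]]]'
python3 - <<'E'
from h import *
go(.498,-.0545,.03,127.4)
d=imaging.get_image("side"); crop(d,290,100,160,120,5,"pics/s9.png")
E
```

```text
t: 13.55
tool_pos: [0.4997, -0.0549, 0.032]
tool_rot: [-0.514, 1.511, 0.508]
contact_force: [-1.0, -0.0, 0.7]
opening: 0.0855
shift [ 0.002   0.0014 -0.0011] turn -0.0 yaw now 127.4 pos [ 0.4997 -0.0549  0.032 ] q [-0.26 -0.02  2.05 -0.    1.12 -0.91] t 13.55 open 0.0855 F [-1.  -0.   0.7]
```

View pics/s9.png

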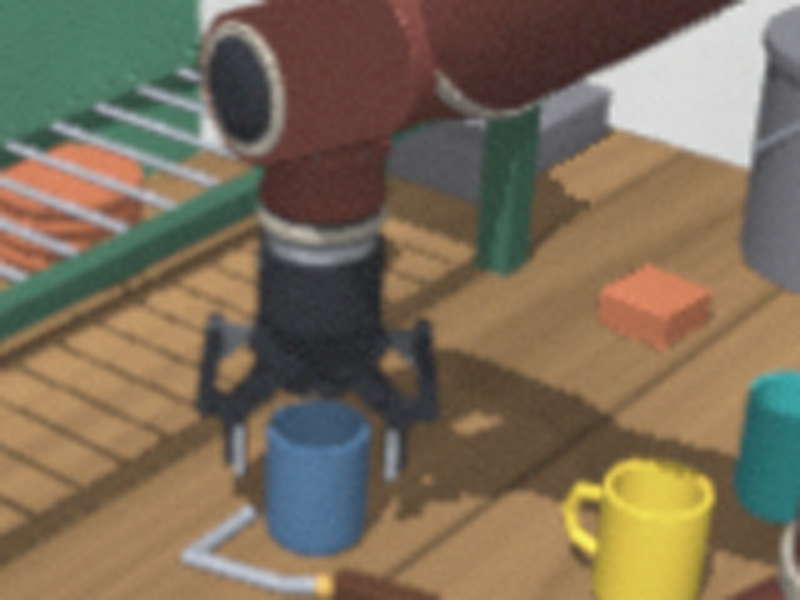

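```bash
python3 -m jog '[[[0.002,0,0,0,-0.7],[0.002,0,0,0,-0.6],[0.002,0,0,0,-0.5],[0.002,0,0,0,-0.4],[0.002,0,0,0,0],[0.002,0,0,0,0],[0.002,0,0,0,0],[0.002,0,0,0,0]]]' 40
python3 - <<'E'
from h import *
go(.498,-.0545,.16,127.4)
d=imaging.get_image("side"); crop(d,290,100,160,120,5,"pics/s10.png")
E
```

```text
t: 14.4
tool_pos: [0.5008, -0.0553, 0.0317]
tool_rot: [-0.515, 1.509, 0.507]
contact_force: [-2.0, -1.0, 5.1]
opening: 0.0619
shift [-0.1283  0.0017 -0.0019] turn -0.0 yaw now 127.4 pos [ 0.5008 -0.0553  0.0317] q [-0.26 -0.02  2.04 -0.    1.11 -0.91] t 14.4 open 0.0619 F [-2.  -1.   5.1]
```

View pics/s10.png

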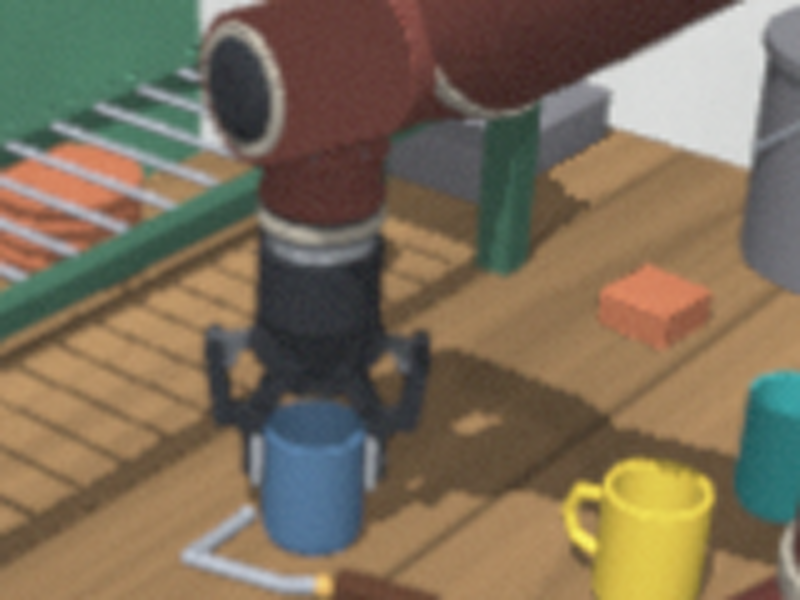

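```bash
python3 -m jog '[[[-0.005,0,0,0,0.3],[-0.015,0,0,0,0.3],[-0.03,0,0,0,0.3],[-0.05,0,0,0,0.3],[-0.07,0,0,0,0.3],[-0.09,0,0,0,0.3],[-0.11,0,0,0,0.3],[-0.12,0,0,0,0.3],[-0.12,0,0,0,0.3]]]' 50
python3 - <<'E'
from h import *
go(.469,.232,.15,106.3)
for n in("top","side"):
    d=imaging.get_image(n); np.savez(n+"11.npz",**d); crop(d,*((280,120,160,120,5) if n=="top" else (290,60,160,140,4)),f"pics/{n}11.png")
E
```

```text
t: 15.35
tool_pos: [0.5018, -0.055, 0.1542]
tool_rot: [-0.516, 1.505, 0.505]
contact_force: [0.8, 0.6, -2.8]
opening: 0.062
shift [0.0024 0.248  0.1482] turn 0.368 yaw now 127.4 pos [ 0.5018 -0.055   0.1542] q [-0.25 -0.18  1.97 -0.    1.35 -0.91] t 15.35 open 0.062 F [ 0.8  0.6 -2.8]
```

View pics/side11.png

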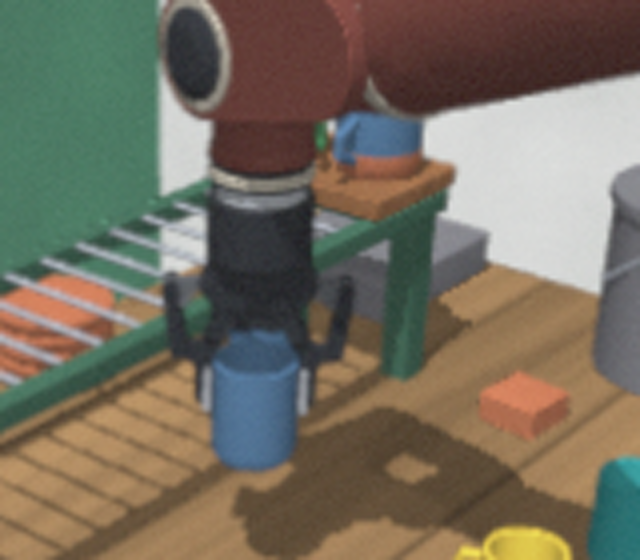

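View pics/top11.png

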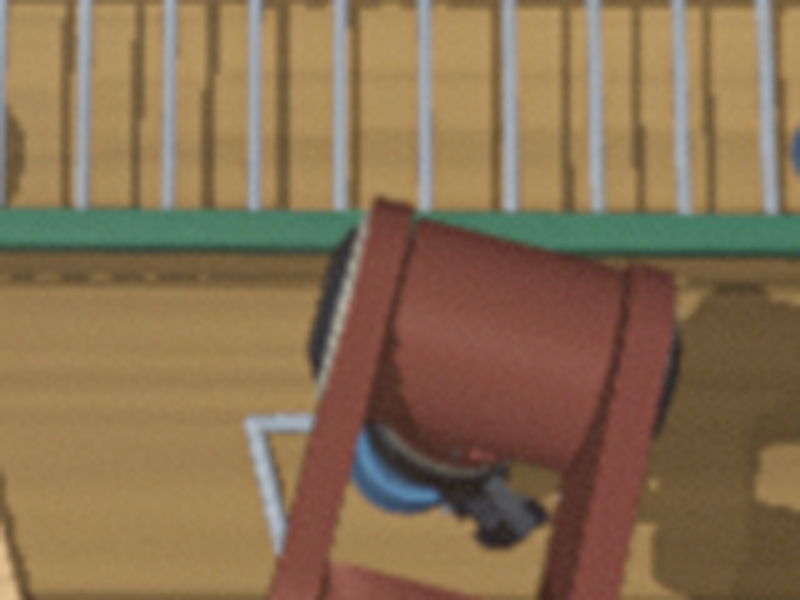

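```bash
python3 -m jog '[[[0,0.008,0.005,0.01,0.3],[0,0.03,0.018,0.04,0.3],[0,0.055,0.033,0.08,0.3],[0,0.083,0.05,0.12,0.3],[0,0.111,0.067,0.16,0.3],[0,0.139,0.083,0.2,0.3],[0,0.167,0.1,0.24,0.3],[0,0.195,0.117,0.29,0.3],[0,0.22,0.132,0.33,0.3],[0,0.238,0.142,0.355,0.3],[0,0.246,0.147,0.368,0.3],[0,0.246,0.1475,0.368,0.3]]]'
python3 - <<'E'
from h import *
go(.4695,.230,.046,106.3)
for n in("top","side"):
    d=imaging.get_image(n); np.savez(n+"12.npz",**d); crop(d,*((170,150,200,150,4) if n=="top" else (200,130,160,140,4)),f"pics/{n}12.png")
E
```

```text
t: 16.65
tool_pos: [0.4666, 0.2317, 0.1485]
tool_rot: [-0.229, 1.561, 0.222]
contact_force: [0.5, 0.3, -2.1]
opening: 0.0616
shift [ 0.1025 -0.002   0.0026] turn 0.002 yaw now 106.4 pos [0.4666 0.2317 0.1485] q [ 0.32 -0.13  1.93 -0.    1.34  0.03] t 16.65 open 0.0616 F [ 0.5  0.3 -2.1]
```

View pics/side12.png

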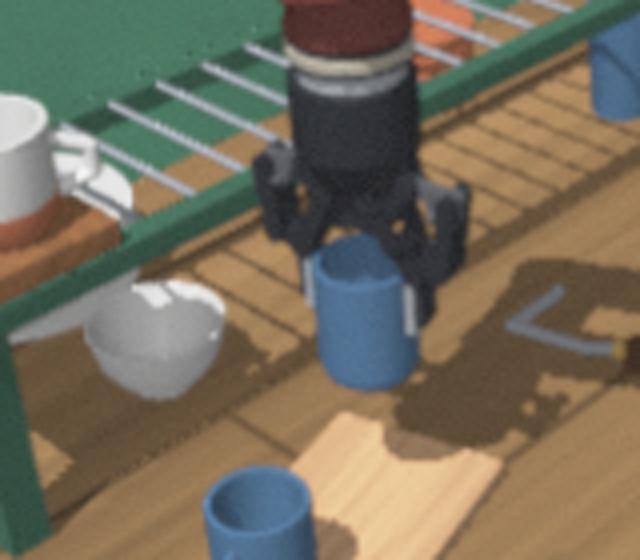

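View pics/top12.png

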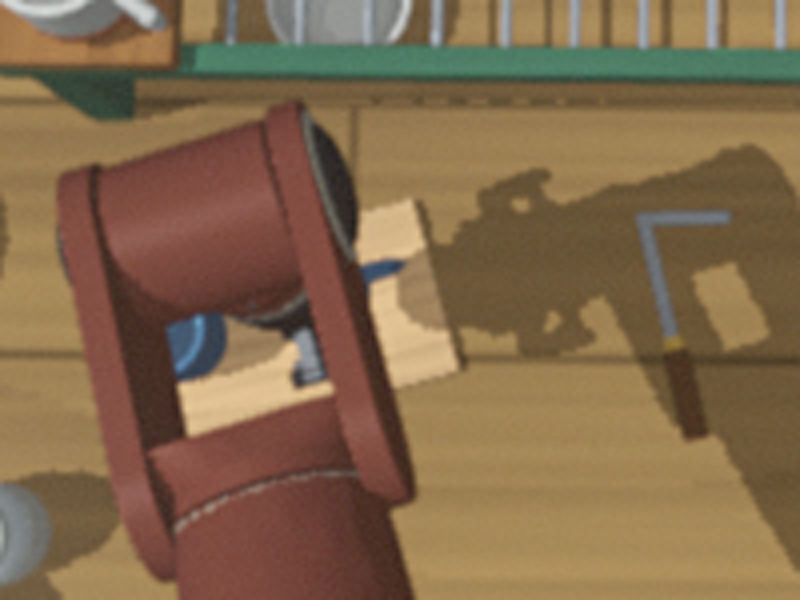

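```bash
python3 -m jog '[[[0.01,-0.001,0.001,0,0.3],[0.025,-0.002,0.0026,0,0.3],[0.042,-0.002,0.0026,0,0.3],[0.06,-0.002,0.0026,0,0.3],[0.075,-0.002,0.0026,0,0.3],[0.086,-0.002,0.0026,0,0.3],[0.094,-0.002,0.0026,0,0.3],[0.098,-0.002,0.0026,0,0.3],[0.098,-0.002,0.0026,0,0.3]]]'
python3 - <<'E'
from h import *
go(.4695,.230,.046,106.3)
for n in("top","side"):
    d=imaging.get_image(n); np.savez(n+"13.npz",**d); crop(d,*((170,150,200,150,4) if n=="top" else (200,160,160,140,4)),f"pics/{n}13.png")
E
```

```text
t: 17.65
tool_pos: [0.4702, 0.2286, 0.0505]
tool_rot: [-0.228, 1.56, 0.22]
contact_force: [-0.3, -0.1, -2.7]
opening: 0.0619
shift [ 0.0045  0.0016 -0.0003] turn 0.001 yaw now 106.4 pos [0.4702 0.2286 0.0505] q [ 0.31 -0.    1.99 -0.01  1.16  0.03] t 17.65 open 0.0619 F [-0.3 -0.1 -2.7]
```

View pics/side13.png

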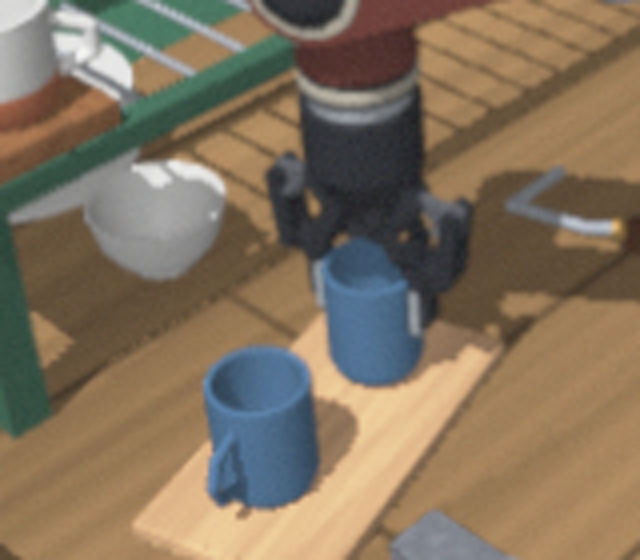

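Nearly there, well centred on the free half. Creep down until contact shows.

```bash
python3 -m jog '[[[0.001,0,0,0,0.3],[0.002,0,0,0,0.3],[0.003,0,0,0,0.3],[0.004,0,0,0,0.3],[0.0045,0,0,0,0.3],[0.0045,0,0,0,0.3]]]'
```

```text
t: 18.35
tool_pos: [0.4708, 0.2288, 0.0469]
tool_rot: [-0.228, 1.559, 0.22]
contact_force: [0.4, 0.3, -2.5]
opening: 0.0617
```

```bash
python3 -m jog '[[[0.001,0,0,0,0.3],[0.0015,0,0,0,0.3],[0.002,0,0,0,0.3],[0.002,0,0,0,0.3]]]'
```

```text
t: 18.75
tool_pos: [0.4709, 0.2289, 0.0457]
tool_rot: [-0.228, 1.559, 0.22]
contact_force: [-4.5, -0.5, 6.0]
opening: 0.0621
```

```bash
python3 -m jog '[[[0,0,0,0,-0.4],[0,0,0,0,-0.5],[0,0,0,0,-0.6],[0,0,0,0,-0.7],[0,0,0,0,-0.8],[0,0,0,0,-1],[0,0,0,0,-1],[0,0,0,0,-1]]]' 20
python3 - <<'E'
from h import *
go(.4695,.230,.2,106.3)
d=imaging.get_image("side"); crop(d,200,160,160,140,4,"pics/s14.png")
E
```

```text
t: 19.55
tool_pos: [0.4709, 0.2289, 0.0457]
tool_rot: [-0.228, 1.559, 0.22]
contact_force: [0.6, 0.7, -0.6]
opening: 0.0855
shift [-0.1543  0.0007 -0.0011] turn 0.001 yaw now 106.4 pos [0.4709 0.2289 0.0457] q [ 0.31  0.01  1.99 -0.01  1.15  0.03] t 19.55 open 0.0855 F [ 0.6  0.7 -0.6]
```

View pics/s14.png

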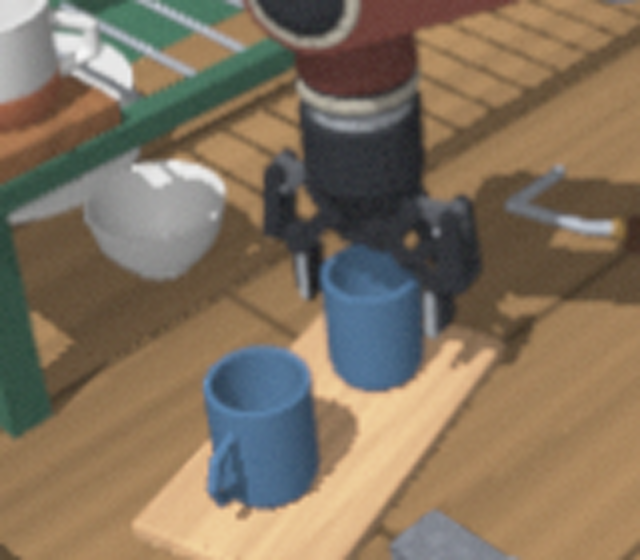

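```bash
python3 -m jog '[[[-0.01,0,0,0,-1],[-0.03,0,0,0,-1],[-0.06,0,0,0,-1],[-0.09,0,0,0,-1],[-0.13,0,0,0,-1],[-0.17,0,0,0,-1],[-0.18,-0.04,0,0,-1],[-0.18,-0.08,0,0,-1],[-0.18,-0.12,-0.02,0,-1],[-0.18,-0.16,-0.04,0,-1],[-0.18,-0.19,-0.05,0,-1],[-0.18,-0.19,-0.05,0,-1]]]'
python3 - <<'E'
from h import *
for n in("top","side"):
    d=imaging.get_image(n); np.savez(n+"15.npz",**d); cv2.imwrite(f"pics/{n}15.png",d["color"][:,:,::-1])
go(.47,.23,.2,106)
E
```

```text
t: 20.8
tool_pos: [0.4762, 0.0305, 0.2277]
tool_rot: [-0.225, 1.558, 0.215]
contact_force: [-0.5, 0.5, 0.1]
opening: 0.0856
shift [0.0265 0.191  0.049 ] turn 0.005 yaw now 106.3 pos [0.4764 0.0331 0.2274] q [-0.08 -0.31  1.95 -0.    1.5  -0.37] t 20.9 open 0.0856 F [0.6 0.3 0.6]
```

View pics/top15.png

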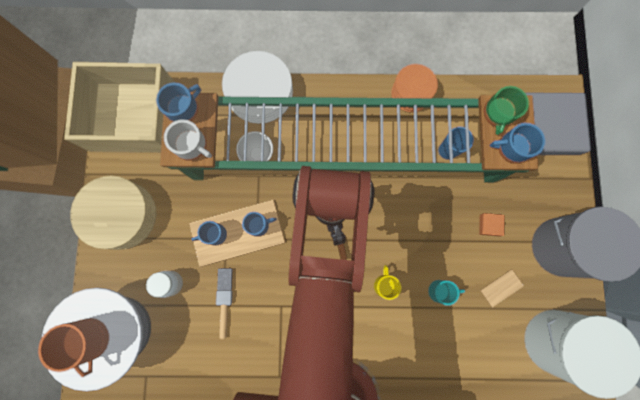

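View pics/side15.png

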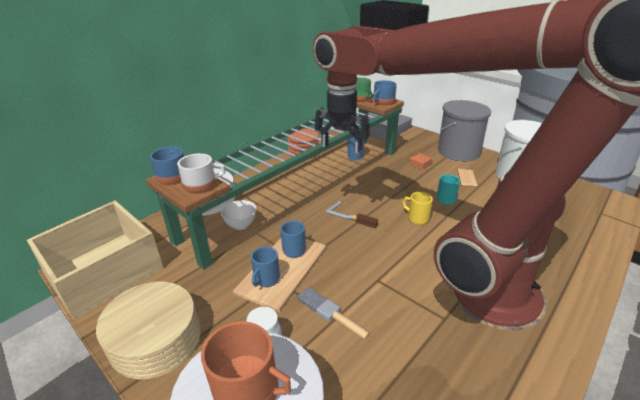

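```bash
python3 -m jog '[[[0,0,0,0,-1],[0,0,0,0,-1],[0,0,0,0,-1]]]' ; python3 - <<'E'
from h import *
a=load("top0.npz")["color"].astype(int);b=load("top15.npz")["color"].astype(int)
D=np.abs(a-b).max(2)
for n,(x,y,w,h) in dict(mug2=(192,220,30,24),bowl=(232,128,44,34),beaker=(436,124,40,38)).items(): print(n,D[y:y+h,x:x+w].mean().round(1),(D[y:y+h,x:x+w]>60).sum())
t=load("top15.npz")
m=onz(t,(255.2,223.5),.094);print("mug",m,"free",(.469,.232))
d=imaging.get_image("top");crop(d,180,190,120,90,6,"pics/f.png")
E
```

```text
t: 21.2
tool_pos: [0.4764, 0.034, 0.2275]
tool_rot: [-0.228, 1.558, 0.22]
contact_force: [-0.3, 0.6, -0.0]
opening: 0.0852
mug2 2.7 0
bowl 2.3 0
beaker 2.5 0
mug [0.46904147 0.22491662 0.094     ] free (0.469, 0.232)
```

View pics/f.png

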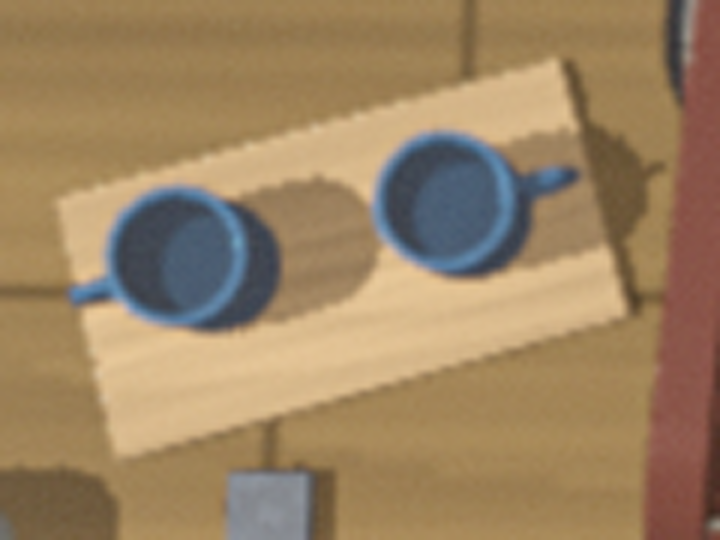

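```bash
python3 -c "
from station import ctrl
print(ctrl.finish_job())"
```

```text
the job is handed in; nothing more can be done
None
```

The mug is out from under the shelf and standing upright on the free half of the ware board. I handed the job in at about 21 s; the hand-in gives no verdict.

- **Fetching:** I gripped the hook near the back end of its handle, slid it in low to the left of the mug, swept the crook behind it and dragged the mug upright out in front. I did not touch the mug with the gripper while it was under the shelf.
- **Placing:** I laid the hook on the table in front of the shelf. Then I picked the mug up by its sides, lowered it until light contact (about 6 N), let go and backed off.

**Final checks:**
- **Other mug, bowl and beaker:** the top image showed no change from the start.
- **Wrist force:** it read 6 N or less at the end of every move; I did not see what happened within a move.
- **Mug position:** it measured at (0.469, 0.225) m, against (0.469, 0.232) m for the centre of the free half. The mug and its handle lie within the board, with the handle turned away from the other mug.

The two cameras disagreed by a few millimetres on the mug's and the front rail's positions; where they differed I used the top view for the mug. By my estimate the gripper came within about 4 mm of the front rail; the force readings showed no contact.

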